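# Set the blade gap of a tile draw-down rig

### The arm

A 7-joint arm with a two-finger parallel gripper is mounted at the origin on the work surface; the furniture and walls round the work are solid. World frame = base frame: x ahead of the robot, y to its left, z up, the work surface at z = 0. Lengths are in m, angles in rad, forces in N, time in s.
With the tool pointing down it reaches from about 0.425 to 0.925 m from the base axis. Payload 6.8 kg.
Tool frame: the origin (TCP) lies midway between the tips of the shut fingers; the grasp point (between the pads) lies 19 mm behind it; z points along the fingers, y is the line along which they close (so a half turn about z gives the same grasp; the last joint's range is limited). The gripper opens to 85 mm and grips with 20 to 120 N. Pads are 22 mm wide; open, the fingers measure 114 mm over their backs; the gripper's body (76 mm by 85 mm) begins 54 mm behind the grasp point. The pads swing forward as they close: fully open they stand 13 mm farther back than shut.
Start: joints at [-1.276, 0.477, 0.022, 1.555, -0.011, 1.109, -0.083], TCP at [0.265, 0.621, 0.231] pointing down, gripper open.
Joint ranges: [-2.96, 2.96], [-0.34, 2.1], [-1.41, 1.46], [0.24, 2.44], [-1.37, 4.51], [0.17, 1.92], [-2.96, 2.96]. Speed limits (rad/s): [2.39, 2.39, 3.14, 3.14, 3.14, 3.14, 3.14].

### API

Orientations are given as a unit quaternion [w, x, y, z].
In Python, from station import * gives the robot as it stands. The module is installed in compiled form; this text tells all that it offers.
- The arm moves only by the shell command python3 -m jog 'ROWS' [OPENING] [FORCE]. ROWS is JSON, a list of rows, each an object of numbers: "x", "y", "z": the shift along the tool's x, y, z in m; "ax", "ay", "az": the turn, a rotation vector about the tool's x, y, z in rad. In form: [{"x": .., "y": .., "z": .., "ax": .., "ay": .., "az": ..}, ...]. A call has 1 to 12 rows; each row is the pose to reach, as a shift and turn from the pose commanded when the call began, along the tool's axes at that moment; what a row does not reach only later rows make up. A row lasts 1/10 s, in which the tool goes at most 50 mm and 8.59 degrees, less where a joint would pass 70% of its speed; a pose out of reach is approached as far as the arm can. A call with a gripper value outside its range is refused whole. OPENING is the opening, from 0 (shut) to 1 (fully open), set as the call begins (- or left out, the last holds). The fingers move at their own pace and stop on an object; FORCE is the grip in N (left out, the last holds). Time passes only in rows, so rows that repeat a pose let the fingers close. It gives the time, the measured TCP pose, the force, the opening and the grip force at its end, in the units of the state.
- get_obs(): the state, without advancing time (a new reading comes with each control period).
- read_camera(name): name is "scene" or "side" or "wrist"; returns the picture (480x640x3 uint8, red, green, blue); there is no depth.
- camera_params(name): a dict with "K" (3x3 intrinsics, pixels), "origin" and "attitude" of the camera in the world. Camera axes: x right, y up, looking along -z (the intrinsics and any distortion apply to the point x, -y, -z); pixel columns grow to the right and rows downward; lengths in m; the calibration is good to about 2 mm. The wrist camera is an equidistant fisheye: a pixel r from the principal point sees the ray r / f radians off the axis. A picture is of the moment at which its call begins: read the wrist's pose just before it. camera_params takes no time and is no camera call; for the wrist camera it gives the pose at the moment of the call.
- hand_in(): hands the job in; it is judged then, once.
The state is a dict: "t": time; "q": joint angles; "joint_vel": joint speeds; "joint_torque": joint torques, N m; "eef_pos": TCP position; "tool_rot": TCP orientation; "contact_force": force on the tool from outside, world axes, zero at the start; "torque": the same for the moment, N m; "gripper_width": opening from 0.0 (shut) to 1.0 (fully open); "grasp_force": force on a finger pad.
Only numpy, scipy, OpenCV 4.12 (cv2) and the standard library are available. Lean on these libraries where they do the work, as an engineer would, in place of code of your own. Each camera call takes 0.05 s, during which the arm holds its last target. There are 200 camera calls.

### The job

Set the blade gap on the draw-down rig for a test tile. First push the tile sled by its knob along its rails, under the blade, until it is up against the end stop; then turn the thumbscrew clockwise until the blade is seated firmly on the tile and the screw will go no further, and from there back it off a quarter turn anticlockwise so that the blade stands clear of the tile. Finish still gripping the thumbscrew head at that setting, so that the lock nut can be tightened without losing the gap; do not knock the jars, the bud pot or the brush about.

Things in the scene. Friction and masses are not known exactly. Their poses are not given: they have to be found in the camera images.
- jig: Draw-down rig: aluminium bed 356 x 156 mm, fixed. Origin: centre of its underside. x runs along the rails from the open end to the end stop, z up. Bed top 12 mm, rail tops 26 mm above the bench, rails 103 mm apart. Bridge across at x = +105 mm: cross bar 30 (x) by 164 (y) mm, 88 to 102 mm above the bench, on pillars at y = +-70 mm; brass lock nut 21 mm across on it, up to 110 mm.
- stop_face (a point): Middle of the face of the end stop that the sled's front edge meets, 160 mm along +x from the rig's origin, 16 mm above the bench.
- sled: Loose grey sled plate 180 x 100 x 8 mm on the bed between the rails (1.5 mm play each side), about 0.6 kg, with a white ceramic tile 100 x 96 x 10 mm fixed on its front part (tile top 30 mm above the bench). Origin: centre of its underside; x along the rig's x. Home: front edge against the stop, origin 70 mm along +x from the rig's.
- sled_knob (a point): Centre of the head of the sled's black round knob, on the sled's centre line 70 mm behind its origin. Head 27 mm in diameter, from 35 to 60 mm above the bench; this point is 46 mm above the bench. Take it from above.
- sled_front (a point): Middle of the sled's front edge, 90 mm ahead of its origin, 16 mm above the bench.
- blade: The blade beam that slides up and down on the pillars under the cross bar and is carried by the thumbscrew; a steel blade 94 mm wide hangs from it. Origin: centre of the top of the beam, 40.5 mm above the blade's lower edge. The blade starts about 2.5 to 4.5 mm clear of the tile top and moves 8 mm for each full turn of the thumbscrew.
- thumbscrew (a joint): Angle of the thumbscrew in rad: 0 = fully raised, grows as it is turned clockwise seen from above (blade goes down). The blade first touches the tile at about 4.56; 4.80 = seated solidly, where the screw stops. A quarter turn back from there reads 3.23. It stays where it is left; about 0.05 N m turns it. The head sinks 8 mm a turn.
- thumb_grip (a point): Centre of the thumbscrew's upright flat spade head, on its vertical axis: 34 mm long along this point's x, 9 mm thick along its y, 24 mm high. 133 mm above the bench when seated, up to 5 mm higher at the start. Grip the flats from above; fingertips may reach 20 mm below this point before they meet the lock nut. The axes turn with the screw.
- thumb_head: The same spade head as a solid (origin on the screw's axis 63 mm below the head's centre; turns with the screw).
- jar_a: Bystander: jar with a black lid, 65 mm in diameter, 72 mm high, standing beside the rig; origin at its underside. Leave it alone.
- jar_b: Bystander: narrow clear jar with a black lid, 48 mm in diameter, 99 mm high, standing beside the rig; origin at its underside. Leave it alone.
- buds: Bystander: clear pot of cotton buds, 77 mm in diameter, 80 mm high; origin at its underside. Leave it alone.
- brush: Bystander: paint brush, 231 mm long, 10 mm thick, lying beside the rig, on the side towards the robot; origin at its middle. Leave it alone.

How it is judged:
By the outcome, as a careful person would: the job done as asked, in the order asked, and still so for the second after the job is handed in, while the arm keeps its last pose, push and grip.
It also fails if it takes over 72 s, if anything falls off the work surface, if the arm or the gripper's body presses on something with over 40 N, if the wrist force passes 120 N, or if a joint passes its speed limit or range.

## Working session

There is one attempt and no reset: what is moved stays moved. The work goes in short steps, Python scripts to look and compute and a shell command to move; the robot and the scene stay as the last step left them, time stands still between calls to the robot, and variables do not carry over. Pictures are saved under pics/ and viewed, at most 10 in all, crops included, and the job is handed in when it is done.

```bash
mkdir -p pics; cat > h.py <<'E'
from station import *
import numpy as np, cv2
from scipy.spatial.transform import Rotation as R
def cam(n):
    p=camera_params(n); return np.array(p["K"]),np.array(p["origin"]),p["attitude"]
def rot(a):
    a=np.array(a,float)
    return a if a.shape==(3,3) else R.from_quat(a[[1,2,3,0]]).as_matrix()
def snap(n,f):
    im=read_camera(n); cv2.imwrite(f,im[:,:,::-1]); return im
E
python3 - <<'E'
from h import *
o=get_obs(); print(o)
for n in ("scene","side","wrist"): print(n,camera_params(n))
a=snap("scene","pics/scene.png"); snap("side","pics/side.png"); snap("wrist","pics/wrist.png")
E
```

```text
{'t': 0.0, 'q': array([-1.27610253,  0.47781215,  0.02234647,  1.55644792, -0.01150473,
        1.10926715, -0.08312265]), 'joint_vel': array([-1.27503599e-04, -4.49326964e-04,  2.84447049e-04,  9.13542761e-04,
       -2.21624770e-06, -1.21773468e-03,  8.36984047e-06]), 'joint_torque': array([ 1.62850196e-03, -5.96453297e+01,  1.60866302e+00, -2.81178224e+01,
        1.24620119e-02,  9.40742641e-03, -2.60567691e-05]), 'eef_pos': array([0.26438106, 0.62043833, 0.23031925]), 'tool_rot': array([-1.14828490e-04,  2.00042569e-01,  9.79786791e-01, -8.95824459e-04]), 'contact_force': array([-0.38828668,  0.07555539, -0.4150975 ]), 'torque': array([-0.01738073, -0.00898147, -0.00077311]), 'grasp_force': 0.0, 'gripper_width': 1.0016082226483611}
scene {'K': array([[447.8939488 ,   0.        , 318.74396715],
       [  0.        , 447.8939488 , 246.53197256],
       [  0.        ,   0.        ,   1.        ]]), 'origin': array([ 0.20249666, -0.38485636,  0.62797798]), 'attitude': array([ 0.86785931,  0.41220646, -0.11495645, -0.25237088])}
side {'K': array([[465.6108445 ,   0.        , 315.46600262],
       [  0.        , 465.6108445 , 239.74687399],
       [  0.        ,   0.        ,   1.        ]]), 'origin': array([0.53661902, 0.95228273, 0.45367876]), 'attitude': array([-0.01038245, -0.00952961,  0.55066086,  0.83461009])}
wrist {'K': array([[371.64829954,   0.        , 320.38783158],
       [  0.        , 371.64829954, 231.90526763],
       [  0.        ,   0.        ,   1.        ]]), 'origin': array([0.20107998, 0.64701698, 0.37221515]), 'attitude': array([ 0.82660242, -0.11471346, -0.07399345,  0.54598007])}
```

View pics/scene.png

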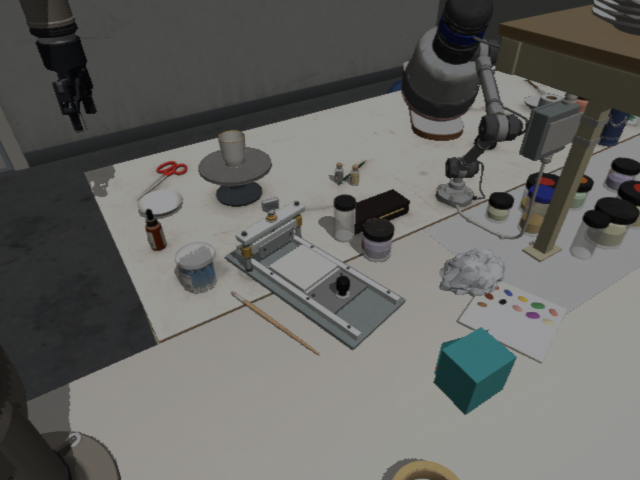

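View pics/side.png

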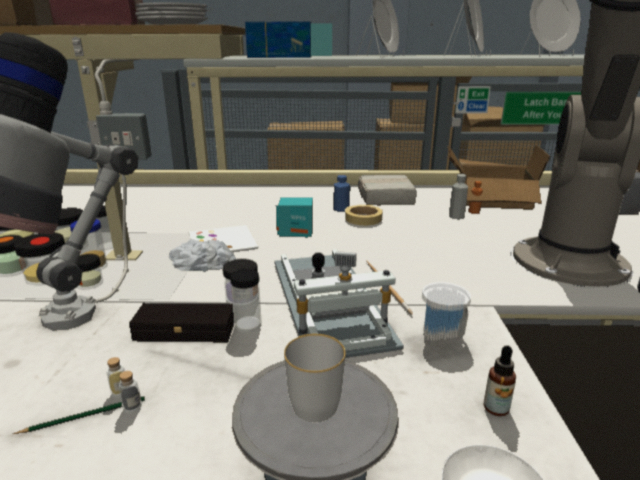

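The scene view shows the rig with its open end near (360,335), bridge at (272,230), thumbscrew at (270,208) and knob at (343,288). In the side view the thumbscrew is at (345,260) and the knob at (318,262). Next I'll enlarge both.

```bash
python3 - <<'E'
import cv2
a=cv2.imread("pics/scene.png")[180:350,215:415]; cv2.imwrite("pics/c1.png",cv2.resize(a,None,fx=3.5,fy=3.5,interpolation=cv2.INTER_CUBIC))
a=cv2.imread("pics/side.png")[235:360,260:420]; cv2.imwrite("pics/c2.png",cv2.resize(a,None,fx=4,fy=4,interpolation=cv2.INTER_CUBIC))
E
```

```text
(no output)
```

View pics/c1.png

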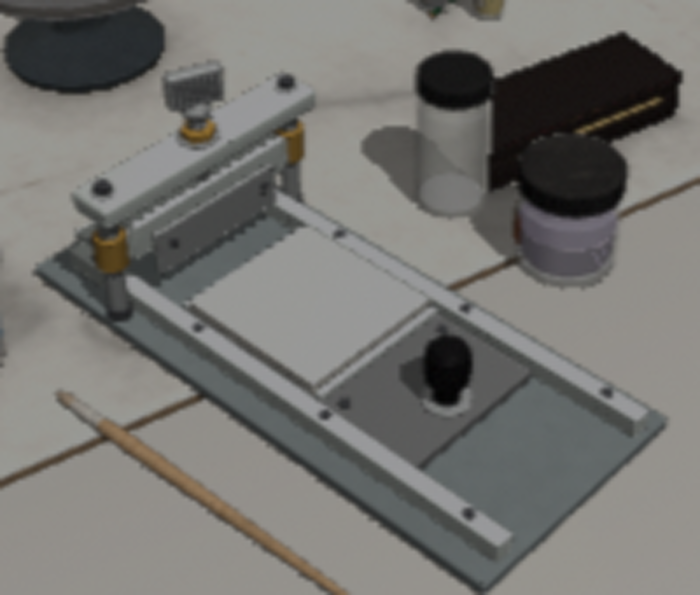

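View pics/c2.png

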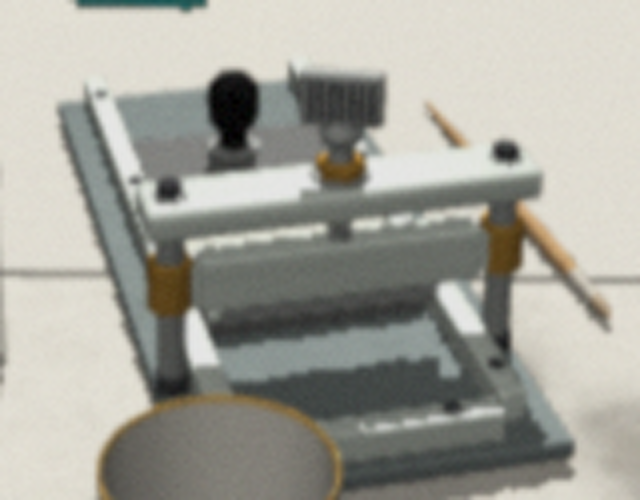

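```bash
cat >> h.py <<'E'
def proj(n,P,c=None):
    K,o,a=c or cam(n); v=(np.atleast_2d(P)-o)@rot(a); u=v[:,:2]/-v[:,2:]*[1,-1]
    return u*[K[0,0],K[1,1]]+K[:2,2]
E
cat > fit.py <<'E'
from h import *
from scipy.optimize import least_squares
S=[((667,422),(-.178,-.078,.012)),((483,590),(-.178,.078,.012)),((38,268),(.178,.078,.012)),((102,186),(.105,.07,.104)),((286,80),(.105,-.07,.104)),((195,87),(.105,0,.136))]
D=[((60,105),(-.178,-.078,.012)),((575,450),(.178,.078,.012)),((168,186),(.105,-.07,.104)),((505,150),(.105,.07,.104)),((343,98),(.105,0,.136))]
pts={"scene":(np.array([s[0] for s in S])/3.5+[215,180],np.array([s[1] for s in S])),"side":(np.array([s[0] for s in D])/4+[260,235],np.array([s[1] for s in D]))}
def W(p,L):
    return np.atleast_2d(L)@R.from_euler("z",p[2]).as_matrix().T+[p[0],p[1],0]
f=lambda p:np.concatenate([(proj(n,W(p,L))-u).ravel() for n,(u,L) in pts.items()])
best=min((least_squares(f,[.5,.4,y]) for y in np.arange(0,6.28,.8)),key=lambda r:r.cost)
p=best.x; print("rig",p,np.round(best.fun.reshape(-1,2),1).tolist())
kn={"scene":np.array((446,364))/3.5+[215,180],"side":np.array((234,98))/4+[260,235]}
r=least_squares(lambda k:np.concatenate([(proj(n,W(p,[k[0],k[1],.046]))-u).ravel() for n,u in kn.items()]),[0,0]); print("knob rig",r.x,"world",W(p,[*r.x,.046]),r.fun)
print("thumb",W(p,[.105,0,.136])); print("home knob",W(p,[0,0,.046]), "dir x", W(p,[1,0,0])-W(p,[0,0,0]))
def hd(a):
    c=W(p,[.105,0,.136])[0]; d=.017*np.array([np.cos(a),np.sin(a),0])
    return c+d,c-d
m={"scene":57/3.5,"side":85/4}
for a in np.arange(0,180,15):
    h=hd(np.radians(a)); print(a,[np.round(proj(n,h[0])-proj(n,h[1]),1).tolist() for n in m])
o=get_obs(); T=rot(o["tool_rot"]); print("tool axes\n",T.round(3),"yaw y axis",np.degrees(np.arctan2(T[1,1],T[0,1])))
E
python3 fit.py
```

```text
rig [0.53442852 0.1851253  1.81334232] [[0.3, -1.1], [-1.0, -0.7], [-1.0, -1.9], [0.4, 0.0], [0.3, 0.6], [-0.0, -0.5], [0.1, -2.0], [0.3, -2.6], [0.2, 0.2], [0.0, 0.2], [-0.3, -0.4]]
knob rig [-0.0857538  -0.00060709] world [[0.55561374 0.10202736 0.046     ]] [ 0.1636826  -0.07251338  0.17559981  0.13534002]
thumb [[0.50921015 0.28705191 0.136     ]]
home knob [[0.53442852 0.1851253  0.046     ]] dir x [[-0.24017487  0.97072964  0.        ]]
0 [[[15.4, -5.3]], [[-21.6, -0.2]]]
15 [[[12.8, -7.2]], [[-20.6, 2.2]]]
30 [[[9.4, -8.7]], [[-18.3, 4.5]]]
45 [[[5.2, -9.5]], [[-14.8, 6.4]]]
60 [[[0.8, -9.7]], [[-10.2, 8.0]]]
75 [[[-3.7, -9.3]], [[-4.9, 8.9]]]
90 [[[-8.0, -8.2]], [[0.7, 9.3]]]
105 [[[-11.7, -6.5]], [[6.2, 9.0]]]
120 [[[-14.7, -4.4]], [[11.4, 8.1]]]
135 [[[-16.6, -2.0]], [[15.7, 6.7]]]
150 [[[-17.4, 0.5]], [[19.0, 4.8]]]
165 [[[-17.0, 3.0]], [[21.0, 2.6]]]
tool axes
 [[-0.92   0.392 -0.   ]
 [ 0.392  0.92  -0.001]
 [-0.    -0.001 -1.   ]] yaw y axis 66.92418095486286
```

View pics/wrist.png

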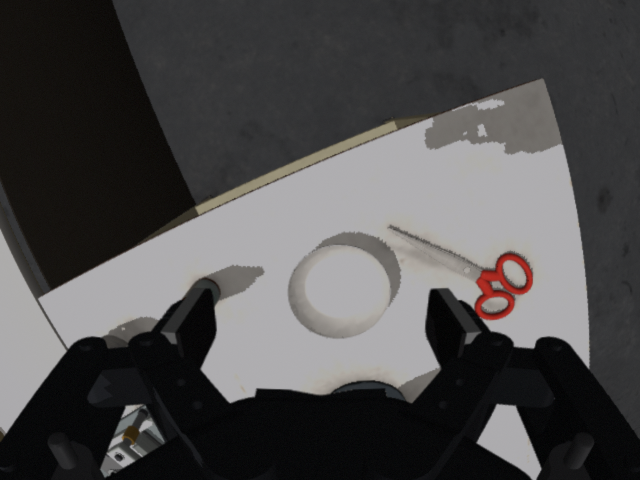

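Wrist view: only the floor, the dish at (345,290), and a corner of the rig at lower left. Fit residuals are ≤2.6 px and the knob lies on the rig's centre line, so the fit is usable. I'll check where the cup is before crossing.

```bash
python3 - <<'E'
from h import *
def tri(a,b):
    rows=[]
    for n,u in(("scene",a),("side",b)):
        K,o,q=cam(n); u=(np.array(u)-K[:2,2])/K[0,0]; d=rot(q)@[u[0],-u[1],-1]; d/=np.linalg.norm(d); rows.append((np.eye(3)-np.outer(d,d),o))
    return np.linalg.solve(sum(m for m,_ in rows),sum(m@o for m,o in rows))
print("cup top",tri((232,136),(315,352))); print("jarb lid",tri((345,202),(244,277))); print("jara lid",tri((378,229),(240,267))); print("buds rim",tri((196,254),(445,300)))
E
```

```text
cup top [0.54974038 0.55957902 0.16081316]
jarb lid [0.67564558 0.26837415 0.092245  ]
jara lid [0.69927294 0.1803899  0.06630118]
buds rim [0.3493609  0.30103699 0.07177419]
```

```bash
python3 -m jog '[{"x":-0.04,"y":-0.03,"z":-0.04},{"x":-0.08,"y":-0.06,"z":-0.06},{"x":-0.12,"y":-0.09,"z":-0.06,"az":-0.1},{"x":-0.16,"y":-0.12,"z":-0.06,"az":-0.2},{"x":-0.20,"y":-0.15,"z":-0.06,"az":-0.3},{"x":-0.24,"y":-0.18,"z":-0.06,"az":-0.4},{"x":-0.28,"y":-0.21,"z":-0.06,"az":-0.5},{"x":-0.32,"y":-0.24,"z":-0.06,"az":-0.6},{"x":-0.36,"y":-0.275,"z":-0.06,"az":-0.646},{"x":-0.40,"y":-0.31,"z":-0.03,"az":-0.646},{"x":-0.44,"y":-0.34,"z":0.0,"az":-0.646},{"x":-0.471,"y":-0.363,"z":0.03,"az":-0.646}]' 0.6 20
python3 -m jog '[{},{},{}]'
python3 - <<'E'
from h import *
o=get_obs(); print(o["t"],o["q"].round(3),o["eef_pos"],o["contact_force"],o["gripper_width"]); T=rot(o["tool_rot"]);print(T.round(3)); print(np.degrees(np.arctan2(T[1,1],T[0,1])))
E
```

```text
0.15 [-1.276  0.478  0.022  1.556 -0.011  1.109 -0.083] [0.26442215 0.62058228 0.23054935] [ 0.08700818 -0.01717664  0.74948934] 0.9994402696128193
[[-0.92   0.392 -0.   ]
 [ 0.392  0.92  -0.001]
 [-0.    -0.001 -1.   ]]
66.92418095486286validation failed for argument at $[0]...
validation failed for argument at $[0]...
```

```bash
python3 -m jog '[{"x":-0.04,"y":-0.03,"z":-0.04,"ax":0,"ay":0,"az":0},{"x":-0.08,"y":-0.06,"z":-0.06,"ax":0,"ay":0,"az":0},{"x":-0.12,"y":-0.09,"z":-0.06,"ax":0,"ay":0,"az":-0.1},{"x":-0.16,"y":-0.12,"z":-0.06,"ax":0,"ay":0,"az":-0.2},{"x":-0.20,"y":-0.15,"z":-0.06,"ax":0,"ay":0,"az":-0.3},{"x":-0.24,"y":-0.18,"z":-0.06,"ax":0,"ay":0,"az":-0.4},{"x":-0.28,"y":-0.21,"z":-0.06,"ax":0,"ay":0,"az":-0.5},{"x":-0.32,"y":-0.24,"z":-0.06,"ax":0,"ay":0,"az":-0.6},{"x":-0.36,"y":-0.275,"z":-0.06,"ax":0,"ay":0,"az":-0.646},{"x":-0.40,"y":-0.31,"z":-0.03,"ax":0,"ay":0,"az":-0.646},{"x":-0.44,"y":-0.34,"z":0.0,"ax":0,"ay":0,"az":-0.646},{"x":-0.471,"y":-0.363,"z":0.03,"ax":0,"ay":0,"az":-0.646}]' 0.6 20
cat > st.py <<'E'
from h import *
o=get_obs(); T=rot(o["tool_rot"]); print("t",round(o["t"],2),"q",o["q"].round(3),"p",o["eef_pos"].round(4),"F",o["contact_force"].round(1),"M",o["torque"].round(2),"w",round(o["gripper_width"],3),"g",round(o["grasp_force"],1),"yaw",np.degrees(np.arctan2(T[1,1],T[0,1])).round(2),"tilt",T[:,2].round(3))
E
python3 st.py
```

```text
t: 1.35
eef_pos: [0.5423, 0.1257, 0.2207]
tool_rot: [0.001, -0.121, 0.993, 0.0]
contact_force: [0.9, 0.4, -0.8]
gripper_width: 0.597
grasp_force: 0.0
t 1.35 q [-0.495  0.293  0.19   1.866 -0.065  0.987  1.536] p [0.5423 0.1257 0.2207] F [ 0.9  0.4 -0.8] M [ 0.05 -0.02 -0.02] w 0.597 g 0.0 yaw 103.89 tilt [ 0.002  0.001 -1.   ]
```

```bash
python3 -m jog '[{"x":0,"y":0,"z":0,"ax":0,"ay":0,"az":0},{"x":0,"y":0,"z":0,"ax":0,"ay":0,"az":0},{"x":0,"y":0,"z":0,"ax":0,"ay":0,"az":0}]' >/dev/null; python3 st.py; python3 - <<'E'
from h import *
c=cam("wrist"); im=snap("wrist","pics/w2.png"); np.savez("w2.npz",K=c[0],o=c[1],R=rot(c[2]))
v=(np.array([[.5556,.1020,.060],[.5556,.1020,.046]])-c[1])@rot(c[2]); th=np.arctan2(np.hypot(v[:,0],v[:,1]),-v[:,2]); d=v[:,:2]*[1,-1]; d/=np.linalg.norm(d,axis=1)[:,None]
print(d*th[:,None]*c[0][0,0]+c[0][:2,2])
E
```

```text
t 1.65 q [-0.499  0.293  0.187  1.865 -0.065  0.989  1.532] p [0.5411 0.1292 0.2212] F [-1.9 -0.3 -0.1] M [-0.06 -0.04 -0.04] w 0.603 g 0.0 yaw 104.03 tilt [ 0.     0.001 -1.   ]
[[285.56007217 222.214987  ]
 [286.99571008 218.31413771]]
```

View pics/w2.png

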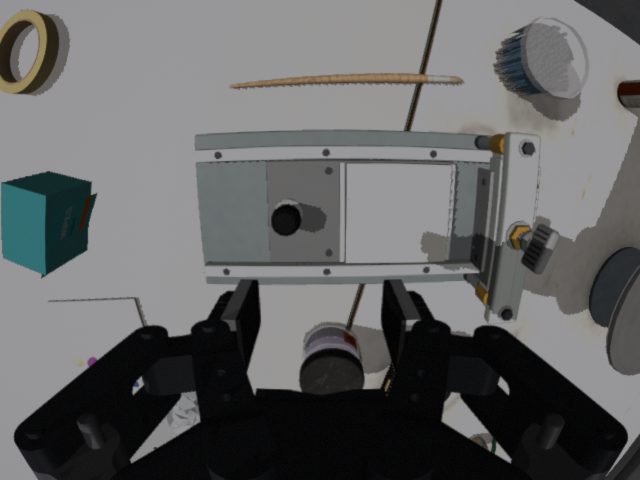

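The knob is at (287,219), against a prediction of (286,220), so the fit holds. Now descending onto the knob and gripping it.

```bash
python3 -m jog '[{"x":-0.0075,"y":-0.03,"z":0.03,"ax":0,"ay":0,"az":0},{"x":-0.0075,"y":-0.03,"z":0.07,"ax":0,"ay":0,"az":0},{"x":-0.0075,"y":-0.03,"z":0.11,"ax":0,"ay":0,"az":0},{"x":-0.0075,"y":-0.03,"z":0.14,"ax":0,"ay":0,"az":0},{"x":-0.0075,"y":-0.03,"z":0.165,"ax":0,"ay":0,"az":0},{"x":-0.0075,"y":-0.03,"z":0.18,"ax":0,"ay":0,"az":0},{"x":-0.0075,"y":-0.03,"z":0.192,"ax":0,"ay":0,"az":0},{"x":-0.0075,"y":-0.03,"z":0.192,"ax":0,"ay":0,"az":0},{"x":-0.0075,"y":-0.03,"z":0.192,"ax":0,"ay":0,"az":0}]' >/dev/null; python3 st.py
python3 -m jog '[{"x":0,"y":0,"z":0,"ax":0,"ay":0,"az":0},{"x":0,"y":0,"z":0,"ax":0,"ay":0,"az":0},{"x":0,"y":0,"z":0,"ax":0,"ay":0,"az":0},{"x":0,"y":0,"z":0,"ax":0,"ay":0,"az":0},{"x":0,"y":0,"z":0,"ax":0,"ay":0,"az":0},{"x":0,"y":0,"z":0,"ax":0,"ay":0,"az":0},{"x":0,"y":0,"z":0,"ax":0,"ay":0,"az":0},{"x":0,"y":0,"z":0,"ax":0,"ay":0,"az":0}]' 0.2 25 >/dev/null; python3 st.py
```

```text
t 2.6 q [-0.404  0.572  0.149  1.973 -0.142  0.605  1.652] p [0.5564 0.1008 0.0296] F [0.4 0.3 0.1] M [0.   0.02 0.03] w 0.608 g 0.0 yaw 103.95 tilt [ 0.001  0.    -1.   ]
t 3.4 q [-0.404  0.572  0.148  1.973 -0.142  0.605  1.652] p [0.5566 0.1009 0.03  ] F [-0.5  0.   5.8] M [ 0.18  0.23 -0.02] w 0.3 g 24.4 yaw 103.93 tilt [ 0.002  0.001 -1.   ]
```

```bash
python3 -m jog '[{"x":0,"y":0.01,"z":0,"ax":0,"ay":0,"az":0},{"x":0,"y":0.02,"z":0,"ax":0,"ay":0,"az":0},{"x":0,"y":0.03,"z":0,"ax":0,"ay":0,"az":0},{"x":0,"y":0.04,"z":0,"ax":0,"ay":0,"az":0},{"x":0,"y":0.05,"z":0,"ax":0,"ay":0,"az":0},{"x":0,"y":0.06,"z":0,"ax":0,"ay":0,"az":0},{"x":0,"y":0.07,"z":0,"ax":0,"ay":0,"az":0},{"x":0,"y":0.077,"z":0,"ax":0,"ay":0,"az":0},{"x":0,"y":0.08,"z":0,"ax":0,"ay":0,"az":0},{"x":0,"y":0.08,"z":0,"ax":0,"ay":0,"az":0},{"x":0,"y":0.08,"z":0,"ax":0,"ay":0,"az":0}]' >/dev/null; python3 st.py
python3 -m jog '[{"x":0,"y":0.002,"z":0,"ax":0,"ay":0,"az":0},{"x":0,"y":0.004,"z":0,"ax":0,"ay":0,"az":0},{"x":0,"y":0.006,"z":0,"ax":0,"ay":0,"az":0},{"x":0,"y":0.006,"z":0,"ax":0,"ay":0,"az":0}]' >/dev/null; python3 st.py
```

```text
t 4.5 q [-0.549  0.573  0.155  1.972 -0.145  0.605  1.514] p [0.538  0.1774 0.03  ] F [ 0.9 -3.3  6.6] M [-0.53 -0.12 -0.03] w 0.292 g 24.6 yaw 103.87 tilt [ 0.003 -0.    -1.   ]
t 4.9 q [-0.559  0.573  0.156  1.971 -0.145  0.605  1.504] p [0.5367 0.1822 0.03  ] F [-0.1 -4.6  6.3] M [-0.99 -0.23 -0.04] w 0.294 g 24.7 yaw 103.82 tilt [ 0.003 -0.001 -1.   ]
```

```bash
for i in 1 ; do python3 -m jog '[{"x":0,"y":0.001,"z":0,"ax":0,"ay":0,"az":0},{"x":0,"y":0.002,"z":0,"ax":0,"ay":0,"az":0},{"x":0,"y":0.003,"z":0,"ax":0,"ay":0,"az":0},{"x":0,"y":0.003,"z":0,"ax":0,"ay":0,"az":0}]' >/dev/null; python3 st.py; done
python3 -m jog '[{"x":0,"y":0.001,"z":0,"ax":0,"ay":0,"az":0},{"x":0,"y":0.002,"z":0,"ax":0,"ay":0,"az":0},{"x":0,"y":0.003,"z":0,"ax":0,"ay":0,"az":0},{"x":0,"y":0.003,"z":0,"ax":0,"ay":0,"az":0}]' >/dev/null; python3 st.py
```

```text
t 5.3 q [-0.564  0.574  0.157  1.97  -0.145  0.606  1.498] p [0.536  0.1849 0.03  ] F [ 1.  -5.4  6.4] M [-1.06 -0.28 -0.05] w 0.295 g 24.7 yaw 103.81 tilt [ 0.003 -0.001 -1.   ]
t 5.7 q [-0.569  0.574  0.16   1.97  -0.143  0.606  1.493] p [0.536  0.1851 0.03  ] F [  3.5 -10.8   7.6] M [-2.2  -0.61  0.05] w 0.3 g 25.0 yaw 103.69 tilt [ 0.004 -0.004 -1.   ]
```

```bash
python3 -m jog '[{"x":0,"y":0.002,"z":0,"ax":0,"ay":0,"az":0},{"x":0,"y":0.004,"z":0,"ax":0,"ay":0,"az":0},{"x":0,"y":0.004,"z":0,"ax":0,"ay":0,"az":0},{"x":0,"y":0.004,"z":0,"ax":0,"ay":0,"az":0}]' >/dev/null; python3 st.py
```

```text
t 6.1 q [-0.574  0.575  0.164  1.97  -0.141  0.607  1.487] p [0.5361 0.1853 0.03  ] F [  6.2 -19.2   5.3] M [-3.83 -1.18  0.06] w 0.298 g 25.7 yaw 103.53 tilt [ 0.005 -0.007 -1.   ]
```

The tool has stopped at the expected home position with 20 N against the stop. I'll relax the push, release and rise.

```bash
python3 -m jog '[{"x":0,"y":-0.004,"z":0,"ax":0,"ay":0,"az":0},{"x":0,"y":-0.007,"z":0,"ax":0,"ay":0,"az":0},{"x":0,"y":-0.007,"z":0,"ax":0,"ay":0,"az":0}]' >/dev/null; python3 st.py
python3 -m jog '[{"x":0,"y":0,"z":0,"ax":0,"ay":0,"az":0},{"x":0,"y":0,"z":0,"ax":0,"ay":0,"az":0},{"x":0,"y":0,"z":0,"ax":0,"ay":0,"az":0},{"x":0,"y":0,"z":0,"ax":0,"ay":0,"az":0}]' 0.6 25 >/dev/null; python3 st.py
python3 -m jog '[{"x":0,"y":0,"z":-0.03,"ax":0,"ay":0,"az":0},{"x":0,"y":0,"z":-0.07,"ax":0,"ay":0,"az":0},{"x":0,"y":0,"z":-0.11,"ax":0,"ay":0,"az":0},{"x":0,"y":0,"z":-0.15,"ax":0,"ay":0,"az":0},{"x":0,"y":0.03,"z":-0.18,"ax":0,"ay":0,"az":0},{"x":0,"y":0.06,"z":-0.2,"ax":0,"ay":0,"az":0},{"x":0,"y":0.085,"z":-0.2,"ax":0,"ay":0,"az":0.1},{"x":0,"y":0.1,"z":-0.2,"ax":0,"ay":0,"az":0.2},{"x":0,"y":0.1,"z":-0.2,"ax":0,"ay":0,"az":0.32},{"x":0,"y":0.1,"z":-0.2,"ax":0,"ay":0,"az":0.32},{"x":0,"y":0.1,"z":-0.2,"ax":0,"ay":0,"az":0.32},{"x":0,"y":0.1,"z":-0.2,"ax":0,"ay":0,"az":0.32}]' >/dev/null; python3 st.py
python3 - <<'E'
from h import *
c=cam("wrist"); im=snap("wrist","pics/w3.png"); np.savez("w3.npz",K=c[0],o=c[1],R=rot(c[2]))
th=np.radians(-5);d=.017*np.array([np.cos(th),np.sin(th),0]);h=np.array([.5108,.2872,.148])
P=np.array([h,h+d,h-d,[.536,.1852,.06],[.5108,.2872,.110]])
v=(P-c[1])@rot(c[2]); t=np.arctan2(np.hypot(v[:,0],v[:,1]),-v[:,2]); d=v[:,:2]*[1,-1]; d/=np.linalg.norm(d,axis=1)[:,None]
u=d*t[:,None]*c[0][0,0]+c[0][:2,2]; print(u.round(1))
x,y=(u[0]-[90,70]).astype(int).clip(0); cv2.imwrite("pics/w3c.png",cv2.resize(im[y:y+140,x:x+180,::-1],None,fx=4,fy=4,interpolation=cv2.INTER_CUBIC)); print(x,y)
E
```

```text
t 6.4 q [-0.564  0.574  0.156  1.97  -0.145  0.605  1.499] p [0.5362 0.1852 0.03  ] F [ 0.9 -4.4  3.8] M [-0.94 -0.37 -0.02] w 0.296 g 24.9 yaw 103.81 tilt [ 0.003 -0.001 -1.   ]
t 6.8 q [-0.565  0.575  0.153  1.971 -0.147  0.605  1.499] p [0.534  0.1872 0.0286] F [-0.2  0.9 -0.1] M [-0.03  0.01  0.03] w 0.595 g 0.0 yaw 103.97 tilt [-0.  0. -1.]
t 8.0 q [-0.804  0.333  0.24   1.796 -0.091  1.024  0.966] p [0.5104 0.2833 0.2286] F [ 0.2 -0.7 -0. ] M [-0.    0.03  0.01] w 0.599 g 0.0 yaw 85.68 tilt [-0. -0. -1.]
[[328.1 242. ]
 [327.6 267.3]
 [328.5 215.6]
 [215.4 247.7]
 [327.1 226.5]]
238 172
```

View pics/w3c.png

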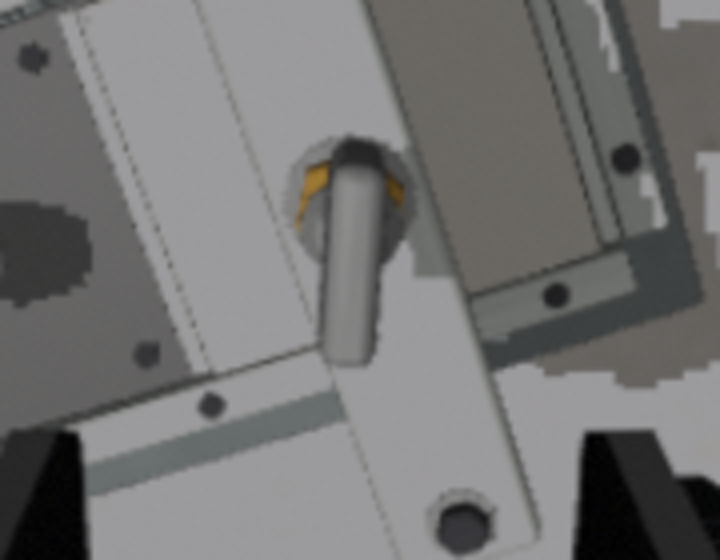

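The spade's top runs from (355,165) to (348,362) in the crop. It sits about 1–2 px left of and 4 px above the prediction, and is about 1° further clockwise. Correcting for that and descending to grip.

```bash
python3 -m jog '[{"x":0.002,"y":0.003,"z":0.02,"ax":0,"ay":0,"az":0.033},{"x":0.002,"y":0.003,"z":0.05,"ax":0,"ay":0,"az":0.033},{"x":0.002,"y":0.003,"z":0.07,"ax":0,"ay":0,"az":0.033},{"x":0.002,"y":0.003,"z":0.085,"ax":0,"ay":0,"az":0.033},{"x":0.002,"y":0.003,"z":0.097,"ax":0,"ay":0,"az":0.033},{"x":0.002,"y":0.003,"z":0.104,"ax":0,"ay":0,"az":0.033},{"x":0.002,"y":0.003,"z":0.104,"ax":0,"ay":0,"az":0.033},{"x":0.002,"y":0.003,"z":0.104,"ax":0,"ay":0,"az":0.033}]' >/dev/null; python3 st.py
python3 -m jog '[{"x":0,"y":0,"z":0,"ax":0,"ay":0,"az":0},{"x":0,"y":0,"z":0,"ax":0,"ay":0,"az":0},{"x":0,"y":0,"z":0,"ax":0,"ay":0,"az":0},{"x":0,"y":0,"z":0,"ax":0,"ay":0,"az":0},{"x":0,"y":0,"z":0,"ax":0,"ay":0,"az":0},{"x":0,"y":0,"z":0,"ax":0,"ay":0,"az":0},{"x":0,"y":0,"z":0,"ax":0,"ay":0,"az":0},{"x":0,"y":0,"z":0,"ax":0,"ay":0,"az":0},{"x":0,"y":0,"z":0,"ax":0,"ay":0,"az":0},{"x":0,"y":0,"z":0,"ax":0,"ay":0,"az":0}]' 0 40 >/dev/null; python3 st.py
```

```text
t 8.85 q [-0.79   0.456  0.22   1.885 -0.132  0.814  0.96 ] p [0.5089 0.2871 0.1253] F [ 0.5  0.7 -0.9] M [0.02 0.   0.02] w 0.604 g 0.0 yaw 83.71 tilt [ 0.001  0.    -1.   ]
t 9.85 q [-0.79   0.455  0.22   1.885 -0.132  0.814  0.96 ] p [0.5088 0.2869 0.1256] F [-1.6 -0.8  4.9] M [-0.31  0.31 -0.05] w 0.097 g 37.6 yaw 83.69 tilt [ 0.001  0.    -1.   ]
```

```bash
python3 -m jog '[{"x":0,"y":0,"z":0.0001,"ax":0,"ay":0,"az":0.1},{"x":0,"y":0,"z":0.0003,"ax":0,"ay":0,"az":0.2},{"x":0,"y":0,"z":0.0004,"ax":0,"ay":0,"az":0.3},{"x":0,"y":0,"z":0.0005,"ax":0,"ay":0,"az":0.4},{"x":0,"y":0,"z":0.0006,"ax":0,"ay":0,"az":0.5},{"x":0,"y":0,"z":0.0008,"ax":0,"ay":0,"az":0.6},{"x":0,"y":0,"z":0.0009,"ax":0,"ay":0,"az":0.7},{"x":0,"y":0,"z":0.001,"ax":0,"ay":0,"az":0.8},{"x":0,"y":0,"z":0.001,"ax":0,"ay":0,"az":0.8},{"x":0,"y":0,"z":0.001,"ax":0,"ay":0,"az":0.8}]' >/dev/null; python3 st.py
```

```text
t 10.85 q [-0.94   0.479  0.418  1.895 -0.259  0.818  0.278] p [0.5092 0.2876 0.1246] F [0.9 0.6 4.6] M [-0.08  0.02 -0.11] w 0.097 g 38.1 yaw 38.01 tilt [ 0.002  0.001 -1.   ]
```

```bash
python3 -m jog '[{"x":0,"y":0,"z":0.0001,"ax":0,"ay":0,"az":0.1},{"x":0,"y":0,"z":0.0003,"ax":0,"ay":0,"az":0.2},{"x":0,"y":0,"z":0.0004,"ax":0,"ay":0,"az":0.3},{"x":0,"y":0,"z":0.0005,"ax":0,"ay":0,"az":0.4},{"x":0,"y":0,"z":0.0006,"ax":0,"ay":0,"az":0.5},{"x":0,"y":0,"z":0.0008,"ax":0,"ay":0,"az":0.6},{"x":0,"y":0,"z":0.0009,"ax":0,"ay":0,"az":0.7},{"x":0,"y":0,"z":0.001,"ax":0,"ay":0,"az":0.8},{"x":0,"y":0,"z":0.001,"ax":0,"ay":0,"az":0.8},{"x":0,"y":0,"z":0.001,"ax":0,"ay":0,"az":0.8}]' >/dev/null; python3 st.py; python3 -m jog '[{"x":0,"y":0,"z":0.0001,"ax":0,"ay":0,"az":0.1},{"x":0,"y":0,"z":0.0003,"ax":0,"ay":0,"az":0.2},{"x":0,"y":0,"z":0.0004,"ax":0,"ay":0,"az":0.3},{"x":0,"y":0,"z":0.0005,"ax":0,"ay":0,"az":0.4},{"x":0,"y":0,"z":0.0005,"ax":0,"ay":0,"az":0.4},{"x":0,"y":0,"z":0.0005,"ax":0,"ay":0,"az":0.4}]' >/dev/null; python3 st.py
```

```text
t 11.85 q [-1.087  0.523  0.624  1.905 -0.403  0.838 -0.388] p [0.5098 0.2877 0.1236] F [3.6 2.1 4.7] M [ 0.29 -0.74 -0.05] w 0.097 g 38.2 yaw -7.74 tilt [ 0.003  0.001 -1.   ]
t 12.45 q [-1.158  0.555  0.729  1.909 -0.483  0.856 -0.715] p [0.5101 0.2876 0.1231] F [5.3 1.6 4.3] M [ 0.33 -1.02 -0.04] w 0.096 g 38.3 yaw -30.73 tilt [ 0.003  0.001 -1.   ]
```

```bash
python3 -m jog '[{"x":0.001,"y":0.0015,"z":0.0001,"ax":0,"ay":0,"az":0.1},{"x":0.001,"y":0.0015,"z":0.0003,"ax":0,"ay":0,"az":0.2},{"x":0.001,"y":0.0015,"z":0.0004,"ax":0,"ay":0,"az":0.3},{"x":0.001,"y":0.0015,"z":0.0005,"ax":0,"ay":0,"az":0.4},{"x":0.001,"y":0.0015,"z":0.0005,"ax":0,"ay":0,"az":0.4},{"x":0.001,"y":0.0015,"z":0.0005,"ax":0,"ay":0,"az":0.4}]' >/dev/null; python3 st.py
```

```text
t 13.05 q [-1.221  0.597  0.832  1.91  -0.567  0.886 -1.037] p [0.5106 0.2873 0.1225] F [ 0.1  0.2 10.2] M [ 0.13  0.02 -0.05] w 0.096 g 39.2 yaw -53.66 tilt [ 0.     0.001 -1.   ]
```

```bash
python3 -m jog '[{"x":0,"y":0,"z":0.0001,"ax":0,"ay":0,"az":0.1},{"x":0,"y":0,"z":0.0003,"ax":0,"ay":0,"az":0.2},{"x":0,"y":0,"z":0.0004,"ax":0,"ay":0,"az":0.3},{"x":0,"y":0,"z":0.0004,"ax":0,"ay":0,"az":0.3}]' >/dev/null; python3 st.py;  python3 -m jog '[{"x":0,"y":0,"z":0.0001,"ax":0,"ay":0,"az":0.1},{"x":0,"y":0,"z":0.0003,"ax":0,"ay":0,"az":0.2},{"x":0,"y":0,"z":0.0003,"ax":0,"ay":0,"az":0.2}]' >/dev/null; python3 st.py
```

```text
t 13.45 q [-1.267  0.633  0.91   1.913 -0.633  0.911 -1.28 ] p [0.5107 0.2872 0.1222] F [ 0.5  0.3 11.7] M [ 0.41  0.19 -0.05] w 0.096 g 64.9 yaw -71.01 tilt [ 0.     0.001 -1.   ]
t 13.75 q [-1.295  0.659  0.96   1.914 -0.676  0.931 -1.439] p [0.5107 0.2871 0.1221] F [-0.6 -1.  13.8] M [-0.01  0.21  0.68] w 0.098 g 62.3 yaw -82.36 tilt [ 0.  0. -1.]
```

```bash
python3 -m jog '[{"x":0,"y":0,"z":0,"ax":0,"ay":0,"az":0},{"x":0,"y":0,"z":0,"ax":0,"ay":0,"az":0},{"x":0,"y":0,"z":0,"ax":0,"ay":0,"az":0}]' 0 80 >/dev/null; python3 st.py;  python3 -m jog '[{"x":0,"y":0,"z":0,"ax":0,"ay":0,"az":0.06},{"x":0,"y":0,"z":0,"ax":0,"ay":0,"az":0.06},{"x":0,"y":0,"z":0,"ax":0,"ay":0,"az":0.06}]' >/dev/null; python3 st.py
```

```text
t 14.05 q [-1.294  0.658  0.959  1.914 -0.675  0.931 -1.437] p [0.5108 0.2871 0.1222] F [-0.9 -1.  14. ] M [-0.08  0.26  0.91] w 0.087 g 94.4 yaw -82.17 tilt [ 0.     0.001 -1.   ]
t 14.35 q [-1.302  0.667  0.974  1.915 -0.687  0.937 -1.484] p [0.5107 0.287  0.1222] F [-2.5 -1.6 15.2] M [-0.43  0.33  1.68] w 0.087 g 103.3 yaw -85.46 tilt [ 0. -0. -1.]
```

```bash
python3 -m jog '[{"x":0,"y":0,"z":0,"ax":0,"ay":0,"az":0.06},{"x":0,"y":0,"z":0,"ax":0,"ay":0,"az":0.06},{"x":0,"y":0,"z":0,"ax":0,"ay":0,"az":0.06}]' - 100 >/dev/null; python3 st.py;python3 -m jog '[{"x":0,"y":0,"z":0,"ax":0,"ay":0,"az":0.06},{"x":0,"y":0,"z":0,"ax":0,"ay":0,"az":0.06},{"x":0,"y":0,"z":0,"ax":0,"ay":0,"az":0.06}]' >/dev/null; python3 st.py; python3 - <<'E'
from h import *
im=snap("side","pics/s4.png"); b=snap("wrist","pics/w4.png")
a=cv2.resize(im[235:335,280:400,::-1],None,fx=4,fy=4,interpolation=cv2.INTER_CUBIC)
c=cv2.resize(b[200:350,250:400,::-1],(320,400)[:1]*2,interpolation=cv2.INTER_CUBIC); c=cv2.copyMakeBorder(c,0,80,0,0,0)
cv2.imwrite("pics/s4c.png",np.hstack([a,c]))
E
```

```text
t 14.65 q [-1.31   0.675  0.989  1.915 -0.699  0.944 -1.53 ] p [0.5107 0.287  0.1223] F [-1.2 -2.6 16.1] M [-0.58  0.28  2.68] w 0.088 g 133.3 yaw -88.74 tilt [ 0.    -0.001 -1.   ]
t 14.95 q [-1.318  0.683  1.003  1.915 -0.711  0.95  -1.577] p [0.5108 0.287  0.1224] F [-1.1 -3.  15.4] M [-0.65  0.22  3.55] w 0.091 g 166.1 yaw -92.02 tilt [ 0.    -0.002 -1.   ]
```

View pics/s4c.png

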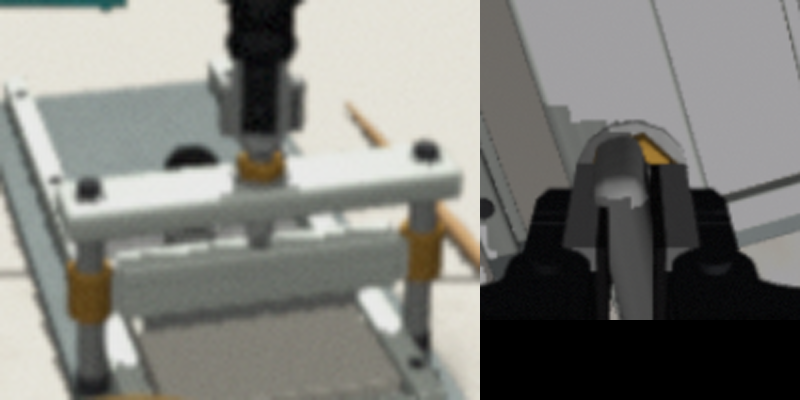

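The torque climbs steadily to 3.5 N m with only pad twist, and the side view shows the blade down on the tile: a solid seat. I'll unwind until the torque is zero to get the reference angle, then go back a quarter turn.

```bash
python3 -m jog '[{"x":0,"y":0,"z":0,"ax":0,"ay":0,"az":-0.06},{"x":0,"y":0,"z":0,"ax":0,"ay":0,"az":-0.12},{"x":0,"y":0,"z":0,"ax":0,"ay":0,"az":-0.12},{"x":0,"y":0,"z":0,"ax":0,"ay":0,"az":-0.12}]' - 80 >/dev/null; python3 st.py;python3 -m jog '[{"x":0,"y":0,"z":0,"ax":0,"ay":0,"az":-0.05},{"x":0,"y":0,"z":0,"ax":0,"ay":0,"az":-0.05},{"x":0,"y":0,"z":0,"ax":0,"ay":0,"az":-0.05}]' - 60 >/dev/null; python3 st.py;
```

```text
t 15.45 q [-1.302  0.666  0.974  1.915 -0.687  0.937 -1.484] p [0.5108 0.287  0.1222] F [ 0.  -1.6 13.5] M [-0.39  0.19  1.76] w 0.087 g 103.2 yaw -85.46 tilt [ 0.  0. -1.]
t 15.75 q [-1.295  0.66   0.962  1.915 -0.677  0.931 -1.445] p [0.5108 0.287  0.1222] F [-1.7 -1.6 13.7] M [-0.28  0.21  0.88] w 0.088 g 82.5 yaw -82.73 tilt [ 0.     0.001 -1.   ]
```

```bash
python3 -m jog '[{"x":0,"y":0,"z":0,"ax":0,"ay":0,"az":-0.1},{"x":0,"y":0,"z":-0.0002,"ax":0,"ay":0,"az":-0.2},{"x":0,"y":0,"z":-0.0003,"ax":0,"ay":0,"az":-0.3},{"x":0,"y":0,"z":-0.0004,"ax":0,"ay":0,"az":-0.4},{"x":0,"y":0,"z":-0.0005,"ax":0,"ay":0,"az":-0.5},{"x":0,"y":0,"z":-0.0007,"ax":0,"ay":0,"az":-0.6},{"x":0,"y":0,"z":-0.0008,"ax":0,"ay":0,"az":-0.7},{"x":0,"y":0,"z":-0.0009,"ax":0,"ay":0,"az":-0.8},{"x":0,"y":0,"z":-0.0009,"ax":0,"ay":0,"az":-0.8},{"x":0,"y":0,"z":-0.0009,"ax":0,"ay":0,"az":-0.8}]' >/dev/null; python3 st.py
python3 -m jog '[{"x":0,"y":0,"z":-0.0001,"ax":0,"ay":0,"az":-0.1},{"x":0,"y":0,"z":-0.0002,"ax":0,"ay":0,"az":-0.2},{"x":0,"y":0,"z":-0.0003,"ax":0,"ay":0,"az":-0.3},{"x":0,"y":0,"z":-0.0005,"ax":0,"ay":0,"az":-0.4},{"x":0,"y":0,"z":-0.0006,"ax":0,"ay":0,"az":-0.5},{"x":0,"y":0,"z":-0.0007,"ax":0,"ay":0,"az":-0.6},{"x":0,"y":0,"z":-0.0009,"ax":0,"ay":0,"az":-0.7},{"x":0,"y":0,"z":-0.001,"ax":0,"ay":0,"az":-0.8},{"x":0,"y":0,"z":-0.001,"ax":0,"ay":0,"az":-0.83},{"x":0,"y":0,"z":-0.001,"ax":0,"ay":0,"az":-0.83},{"x":0,"y":0,"z":-0.001,"ax":0,"ay":0,"az":-0.83}]' >/dev/null; python3 st.py
python3 - <<'E'
from h import *
a=snap("side","pics/s5.png"); b=snap("wrist","pics/w5.png")
a=cv2.resize(a[235:335,280:400,::-1],None,fx=4,fy=4,interpolation=cv2.INTER_CUBIC)
c=cv2.resize(b[200:350,250:400,::-1],(320,320),interpolation=cv2.INTER_CUBIC); c=cv2.copyMakeBorder(c,0,80,0,0,0)
cv2.imwrite("pics/s5c.png",np.hstack([a,c]))
E
```

```text
t 16.75 q [-1.173  0.566  0.755  1.907 -0.506  0.867 -0.803] p [0.5104 0.2876 0.123 ] F [-1.1  0.9 12.2] M [0.06 0.26 0.05] w 0.084 g 76.6 yaw -37.0 tilt [-0.     0.002 -1.   ]
t 17.85 q [-1.024  0.503  0.537  1.898 -0.343  0.832 -0.123] p [0.5097 0.2877 0.124 ] F [-3.4  1.2 13.5] M [0.02 0.66 0.04] w 0.09 g 76.9 yaw 10.57 tilt [-0.001  0.002 -1.   ]
```

View pics/s5c.png

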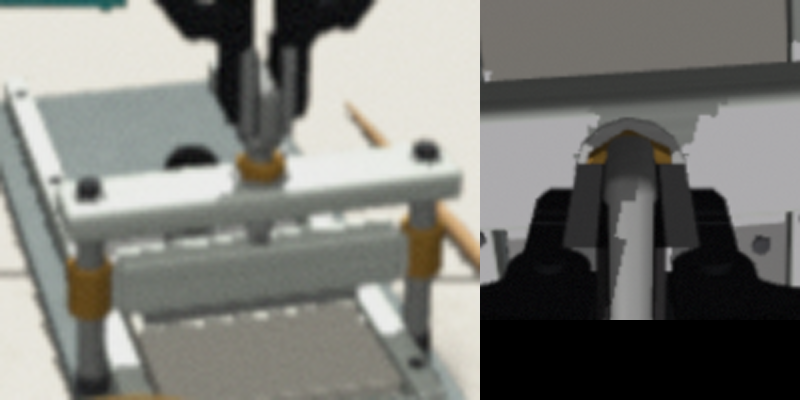

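The blade is clear of the tile, the spade is square between the pads with about zero torque, and the tool sits 90° back from the zero-torque seat. The sled has not moved. Handing in.

```bash
python3 -c "
from station import *
print(hand_in())"
```

```text
the job is handed in; nothing more can be done
None
```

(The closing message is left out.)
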